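Fit the index plate to the inspection turntable

TASK

Fit the loose aluminium index plate onto the turntable for the next vases: lower it gently over the centre shaft, turn it lightly until the drive pin finds its slot, and let it down fully home, flat on the disc. Then turn the seated plate clockwise (seen from above) until the turntable comes up against its stop, without forcing it, let go and back off, leaving the vases and the other things on the bench alone.

Things in the scene. Friction and masses are not known exactly. Their poses are not given: they have to be found in the camera images.
- plate: Loose aluminium index plate, 0.25 to 0.5 kg: slab 140 (x) by 110 (y) by 10 mm, on its middle a gripping hub 44 (x) by 36 (y) by 30 mm (40 mm high in all), a 22 mm round bore through both, and one slot through the slab. Origin: underside, on the bore's axis; z up, x towards the slot. Lies flat, hub up. Grip the hub across its 36 mm, fingers closing along y.
- plate_slot (a point): Centre of the plate's one slot for the drive pin, in the plane of the underside, 48 mm from the bore along the plate's x. The slot is rectangular, 14 mm along x and 11 mm along y.
- stand: Turntable fixed to the bench: round grey base, 190 mm in diameter, 30 mm high, carrying a turning aluminium disc 148 mm in diameter. Origin: on its axis at bench level; z up; x is the bearing of the drive pin when the disc is against its stop. The plate's x then lies along this x, give or take 0.05 rad of play. Plate and turntable are marred by contact forces above 80 N.
- stand_disc (a point): Centre of the disc's top, 44 mm above the bench; the home plate's underside lies on it. The disc holds its place by friction and turns at about 0.35 N m; leaning on the pin with more than about 8 N drags it round. Its axes are the base's: the disc's own bearing is not measured. A tab on the disc's rim, in line with the pin, meets a rubber-sleeved post on the base's rim: the stop.
- stand_shaft (a point): Tip of the steel shaft on the disc's axis, 94 mm above the bench: 20 mm in diameter, 50 mm tall from the disc, the last 10 mm tapering to 8 mm.
- stand_pin_stop (a point): Where the tip of the drive pin will be once the disc is at its stop: 48 mm from the axis, 62 mm above the bench. The pin: steel, 8 mm in diameter, 18 mm tall from the disc, the last 3 mm tapering to 4 mm. At the start it stands, unmeasured, 0.45 to 1.15 rad counterclockwise (from above) of this bearing; lowered off its bearing, the plate lands on the pin's tip.
- vase_left: Glazed white vase on a brown foot, 84 mm in diameter and 180 mm tall, on the left (+y); origin under its foot. Leave alone.
- vase_right: Glazed white vase on a brown foot, 84 mm in diameter and 180 mm tall, on the right (-y); origin under its foot. Leave alone.
- tape_roll: Yellow tape roll lying flat, 90 mm in diameter and 48 mm high; origin at its underside. Leave alone.
- figurine: Small blue ceramic figurine, 36 mm wide and 54 mm tall, between the turntable and the plate; origin under its foot. Leave alone.
- bowl: Blue ceramic bowl, 90 mm in diameter and 45 mm high; origin under its foot. Leave alone.
- label_block: Block of blank labels, 60 by 90 by 20 mm; origin at its underside. Leave alone.
- screwdriver: Screwdriver lying on the bench. Leave alone.
Things that resemble listed ones, but are neither listed nor needed, are in the scene too. Several things look just like the plate: the one meant starts farthest to the robot's right.

How it is judged:
On the way, in this order (a step that is already met when the one before it is completed fails the run):
1. the plate is fully home on the disc, over shaft and pin (z of plate in the frame of stand below 0.0475 m and horizontal distance between plate and stand below 0.004 m and angle between plate's own z axis and vertical below 0.04 rad), for 0.2 s.
2. the seated plate has been turned clockwise to the turntable's stop (all of step 1 and angle between the x axis of plate and the x axis of stand, either way round below 0.12 rad and x of plate_slot in the frame of stand above 0.03 m), for 0.2 s.
At the end, for the whole second after the job is handed in: The plate lies at rest, fully home: underside less than 3.5 mm above the disc, less than 4 mm off the shaft's axis and less than 0.04 rad from level, with its slot end turned to within 0.12 rad of the stop bearing (all of step 2 and linear speed of plate below 0.02 m/s and angular speed of plate below 0.1 rad/s); the robot touches nothing.
It fails at once if plate and turntable pressed together with more than 80 N (contact force between plate and stand above 80 N).
It fails at once if a vase, the tape, the figurine, the bowl, the labels or the screwdriver moved by more than 30 mm (distance of any of vase_left, vase_right, tape_roll, figurine, bowl, label_block, screwdriver from where it was at the start of the episode above 0.03 m).
It fails at once if a vase or the figurine knocked over (angle between any of vase_left, vase_right, figurine's own z axis and vertical above 0.3 rad).
It also fails if it takes over 64 s, if anything falls off the work surface, if the arm or the gripper's body presses on something with over 40 N, if the wrist force passes 120 N, or if a joint passes its speed limit or range.

ROBOT

A 7-joint arm with a two-finger parallel gripper is mounted at the origin on the work surface. World frame = base frame: x ahead of the robot, y to its left, z up, the work surface at z = 0. Lengths are in m, angles in rad, forces in N, time in s.
With the tool pointing down it reaches from about 0.425 to 0.875 m from the base axis. Payload 4.7 kg.
Tool frame: the origin (TCP) lies where the fingers leave the gripper's body, on its centre line; the fingertips stand 70 mm ahead of it and the grasp point (between the pads) lies 51 mm ahead of it; z points along the fingers, y is the line along which they close (so a half turn about z gives the same grasp; the last joint's range is limited). The gripper opens to 87 mm and grips with 3 to 60 N. Pads are 19 mm wide; open, the fingers measure 117 mm over their backs; the gripper's body (75 mm by 190 mm) begins 51 mm behind the grasp point.
Start: joints at [-1.309, 0.321, -0.07, 1.45, 0.023, 1.371, -0.057], TCP at [0.159, 0.63, 0.292] pointing down, gripper open.
Joint ranges: [-2.86, 2.86], [-0.3, 2.09], [-1.38, 1.24], [0.06, 2.45], [-1.56, 4.7], [0.09, 2.05], [-2.69, 2.69]. Speed limits (rad/s): [2.57, 2.57, 3.14, 3.14, 3.14, 3.14, 3.14].

INTERFACE

Orientations are given as a rotation vector (axis times angle).
In Python, from bench import get_state, get_image, get_calibration, close_job gives the robot as it stands.
- The arm moves only by the tool send_rows, never from a script. Its argument "rows" is a list of rows, each an object of numbers: "hand": the finger opening in mm, from 0 to 87; "x", "y", "z": the shift along the world's x, y, z in mm; "roll": the turn about the world's z in degrees. A call has 1 to 10 rows; each row shifts and turns the commanded pose from where the row before left it; what a row does not reach is not made up. A row lasts 1/10 s, in which the tool goes at most 50 mm and 8.59 degrees, less where a joint would pass 70% of its speed; a pose out of reach is approached as far as the arm can. A call is refused whole if a number of a shift passes 50 or a number of a turn 8.59, either way. A call with a gripper value outside its range is refused whole. The fingers move at their own pace and stop on an object; "force" is the grip in N (left out, the last holds). Time passes only in rows, so rows that do not move let the fingers close. It gives the time, the measured TCP pose, the force, the opening and the grip force at its end, in the units of the state.
- get_state(): the state, without advancing time (a new reading comes with each control period).
- get_image(name): name is "scene" or "side" or "wrist"; returns the picture (400x640x3 uint8, blue, green, red); there is no depth.
- get_calibration(name): a dict with "mtx" (3x3 intrinsics, pixels), "world_from_camera" (4x4, takes a point from camera to world coordinates). Camera axes: x right, y down, z forward; pixel columns grow to the right and rows downward; lengths in m; the calibration is good to about 2 mm. A picture is of the moment at which its call begins: read the wrist's pose just before it. get_calibration takes no time and is no camera call; for the wrist camera it gives the pose at the moment of the call.
- close_job(): hands the job in; it is judged then, once.
The state is a dict: "time": time; "joint_positions": joint angles; "qd": joint speeds; "joint_torque": joint torques, N m; "position": TCP position; "tool_rot": TCP orientation; "ft_force": force on the tool from outside, world axes, zero at the start; "torque": the same for the moment, N m; "grip_width": opening from 0.0 (shut) to 1.0 (fully open); "grip_force": force on a finger pad.
Only numpy, scipy, OpenCV 4.12 (cv2) and the standard library are available. Lean on these libraries where they do the work, as an engineer would, in place of code of your own. Each camera call takes 0.05 s, during which the arm holds its last target. There are 200 camera calls.

## Working session

There is one attempt and no reset: what is moved stays moved. The work goes in short steps, Python scripts to look and compute and a tool call to move; the robot and the scene stay as the last step left them, time stands still between calls to the robot, and variables do not carry over. Pictures are saved under pics/ and viewed, at most 10 in all, crops included, and the job is handed in when it is done.

Besides the shell and the picture viewer there is one more tool, called after "Call:" in YAML: its name, and indented under it one key for each argument. send_rows: Moves the arm, as the interface text tells. Its arguments: {"type":"object","properties":{"rows":{"type":"array","items":{"type":"object","properties":{"hand":{"type":"number"},"x":{"type":"number"},"y":{"type":"number"},"z":{"type":"number"},"roll":{"type":"number"}}}},"force":{"type":"number"}},"required":["rows"]}

```bash
mkdir -p pics; ls; python3 - <<'E'
from bench import *
import cv2,numpy as np
s=get_state();print(s)
for n in("scene","side"):
    im=get_image(n);cv2.imwrite(f"pics/{n}0.png",im)
    c=get_calibration(n);print(n,np.round(c["mtx"],1).tolist(),np.round(c["world_from_camera"],3).tolist())
E
```

```text
pics
{'time': 0.0, 'joint_positions': array([-1.30889198,  0.32179072, -0.07014191,  1.45166918,  0.02259741,
        1.37078038, -0.05687798]), 'qd': array([ 0.001578  , -0.00304091,  0.00155414, -0.00141825, -0.00090819,
        0.00049348,  0.00181786]), 'joint_torque': array([ 7.06079463e-04, -4.91303444e+01, -4.03353274e-01, -3.12524414e+01,
       -6.37616334e-02,  4.37788549e-02,  1.67273074e-04]), 'position': array([0.15933467, 0.629739  , 0.29118572]), 'tool_rot': array([-3.88070364e-01, -3.11737641e+00,  2.91101109e-03]), 'ft_force': array([-0.33366104,  0.77478964,  0.30991046]), 'torque': array([-0.01414027,  0.0007422 , -0.01543486]), 'grip_force': 0.0, 'grip_width': 0.9989731826491243}
scene [[463.9, 0.0, 324.5], [0.0, 463.9, 202.5], [0.0, 0.0, 1.0]] [[-0.228, 0.829, -0.51, 1.237], [0.974, 0.197, -0.115, 0.141], [0.005, -0.523, -0.852, 1.218], [0.0, 0.0, 0.0, 1.0]]
side [[463.4, 0.0, 322.6], [0.0, 463.4, 192.3], [0.0, 0.0, 1.0]] [[0.974, -0.172, 0.147, 0.41], [-0.226, -0.722, 0.654, -0.72], [-0.007, -0.67, -0.742, 0.907], [0.0, 0.0, 0.0, 1.0]]
```

View pics/scene0.png

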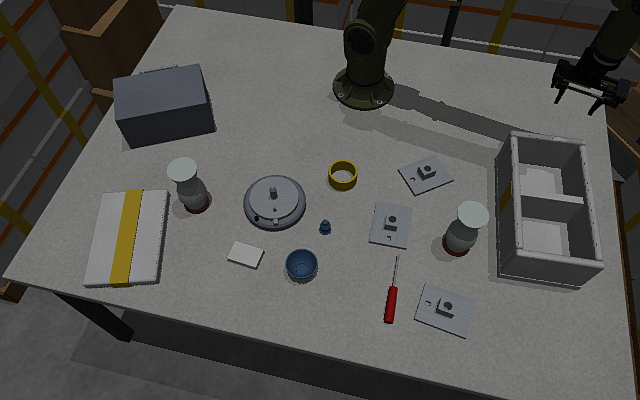

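View pics/side0.png

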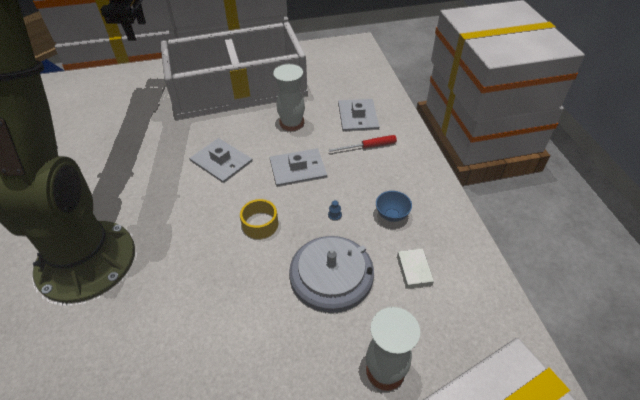

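The scene view shows the stand at about (275,200), with a dark post at (257,218), and three plates at (392,224), (427,173) and (445,307). The side view shows the stand at (332,270), the pin near (350,253) and a dark post at (370,270). I'll measure these next.

```bash
cat > h.py <<'E'
import cv2,numpy as np
from bench import *
def ray(n,uv,c=None):
    c=c or get_calibration(n);K=c["mtx"];T=c["world_from_camera"]
    d=T[:3,:3]@np.linalg.inv(K)@[uv[0],uv[1],1];return T[:3,3],d
def onz(n,uv,z,c=None):
    o,d=ray(n,uv,c);return o+d*(z-o[2])/d[2]
def two(u1,u2):
    a,d=ray("scene",u1);b,e=ray("side",u2)
    t=np.linalg.lstsq(np.c_[d,-e],b-a,rcond=None)[0]
    p,q=a+d*t[0],b+e*t[1];return (p+q)/2,np.linalg.norm(p-q)
E
python3 - <<'E'
from h import *
P=np.round
for n,l in(("plates",[((392,224),(298,165)),((427,173),(220,158)),((445,307),(358,113))]),("stand",[((275,202),(332,271))]),("vases",[((197,205),(385,380)),((457,245),(290,124))]),("fig",[((325,228),(335,212)),]),("bowl",[((301,264),(394,206))]),("tape",[((343,175),(259,217))]),("screw",[((391,305),(378,143)),((397,258),(332,151))]),("label",[((245,254),(415,267))])):
    for a,b in l: print(n,P(onz("scene",a,.01),3),P(onz("side",b,.01),3))
a=cv2.imread("pics/scene0.png");b=cv2.imread("pics/side0.png")
f=lambda i,x,y,w:cv2.resize(i[y:y+w,x:x+w],(400,400),interpolation=cv2.INTER_CUBIC)
cv2.imwrite("pics/c1.png",np.vstack([np.hstack([f(a,235,160,80),f(b,282,222,100)])]))
E
```

```text
plates [0.541 0.19  0.01 ] [0.544 0.185 0.01 ]
plates [0.332 0.27  0.01 ] [0.337 0.263 0.01 ]
plates [0.76  0.368 0.01 ] [0.768 0.366 0.01 ]
stand [ 0.547 -0.17   0.01 ] [ 0.553 -0.168  0.01 ]
vases [ 0.612 -0.397  0.01 ] [ 0.594 -0.428  0.01 ]
vases [0.566 0.384 0.01 ] [0.554 0.363 0.01 ]
fig [ 0.6   -0.001  0.01 ] [ 0.602 -0.002  0.01 ]
bowl [ 0.728 -0.04   0.01 ] [ 0.753 -0.018  0.01 ]
tape [0.401 0.011 0.01 ] [0.414 0.026 0.01 ]
screw [0.788 0.226 0.01 ] [0.786 0.22  0.01 ]
screw [0.647 0.221 0.01 ] [0.649 0.218 0.01 ]
label [ 0.735 -0.204  0.01 ] [ 0.74  -0.202  0.01 ]
```

View pics/c1.png

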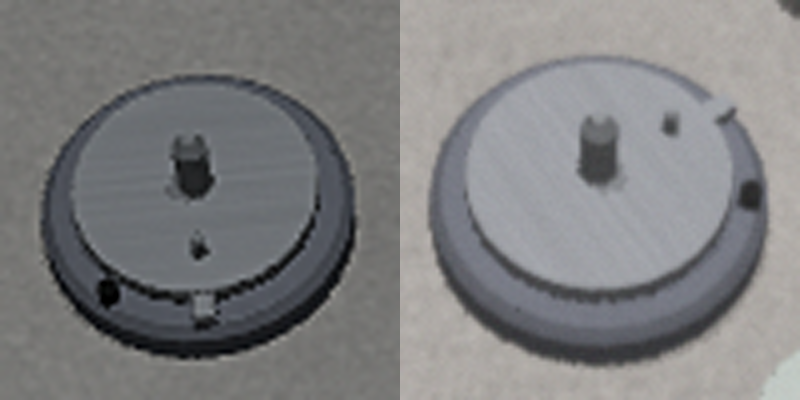

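```bash
python3 - <<'E'
from h import *
P=lambda v:np.round(v,4)
s,ds=two((273,187.6),(331.75,251.5));p,dp=two((274.6,207.2),(349.5,250.3));q,dq=two((256.6,216.6),(369,267.5));t,dt=two((275.8,220),(362.5,247.5))
print("shaft",P(s),ds)
for n,a,d in(("pin",p,dp),("post",q,dq),("tab",t,dt)):
    v=a-s;print(n,P(a),round(d,4),"r",P(np.hypot(v[0],v[1])),"brg",P(np.arctan2(v[1],v[0])))
c=get_calibration("wrist");st=get_state()
from scipy.spatial.transform import Rotation as R
T=np.eye(4);T[:3,:3]=R.from_rotvec(st["tool_rot"]).as_matrix();T[:3,3]=st["position"]
print(P(np.linalg.inv(T)@c["world_from_camera"]),P(c["mtx"]))
E
```

```text
shaft [ 0.55   -0.1696  0.0915] 0.004426325884487426
pin [ 0.5947 -0.1543  0.0597] 0.004 r 0.0472 brg 0.3292
post [ 0.6281 -0.1993  0.045 ] 0.0015 r 0.0836 brg -0.363
tab [ 0.6279 -0.1431  0.0448] 0.0059 r 0.0824 brg 0.3279
[[-1.000e-04 -9.590e-01 -2.835e-01  7.710e-02]
 [ 1.000e+00 -3.000e-04  6.000e-04  0.000e+00]
 [-6.000e-04 -2.835e-01  9.590e-01 -9.240e-02]
 [ 0.000e+00  0.000e+00  0.000e+00  1.000e+00]] [[337.0375   0.     322.6259]
 [  0.     337.0375 200.6978]
 [  0.       0.       1.    ]]
```

Call:
send_rows:
  rows:
    - {"x": 25, "y": -38, "roll": 4}
    - {"x": 33, "y": -38, "roll": 4}
    - {"x": 33, "y": -38, "roll": 4}
    - {"x": 33, "y": -38}
    - {"x": 33, "y": -38}
    - {"x": 33, "y": -38}
    - {"x": 33, "y": -38}
    - {"x": 33, "y": -38}
    - {"x": 33, "y": -38}
    - {"x": 33, "y": -38}

```text
schema error: expected keys hand, x, y, z, roll
```

Call:
send_rows:
  rows:
    - {"hand": 87, "x": 25, "y": -38, "z": 0, "roll": 4}
    - {"hand": 87, "x": 33, "y": -38, "z": 0, "roll": 4}
    - {"hand": 87, "x": 33, "y": -38, "z": 0, "roll": 4}
    - {"hand": 87, "x": 33, "y": -38, "z": 0, "roll": 0}
    - {"hand": 87, "x": 33, "y": -38, "z": 0, "roll": 0}
    - {"hand": 87, "x": 33, "y": -38, "z": 0, "roll": 0}
    - {"hand": 87, "x": 33, "y": -38, "z": 0, "roll": 0}
    - {"hand": 87, "x": 33, "y": -38, "z": 0, "roll": 0}
    - {"hand": 87, "x": 33, "y": -38, "z": 0, "roll": 0}
    - {"hand": 87, "x": 33, "y": -38, "z": 0, "roll": 0}

```text
time: 1.1
position: [0.4803, 0.2505, 0.2921]
tool_rot: [-0.06, -3.141, -0.0]
ft_force: [1.8, -0.4, 0.7]
grip_width: 1.001
grip_force: 0.0
```

Call:
send_rows:
  rows:
    - {"hand": 87, "x": 30, "y": -40, "z": 0, "roll": 0}
    - {"hand": 87, "x": 10, "y": -20, "z": 0, "roll": 0}
    - {"hand": 87, "x": 0, "y": 0, "z": 0, "roll": 0}
    - {"hand": 87, "x": 0, "y": 0, "z": 0, "roll": 0}

```text
time: 1.5
position: [0.5192, 0.1924, 0.2919]
tool_rot: [-0.062, -3.14, -0.001]
ft_force: [-0.8, 0.3, -0.4]
grip_width: 1.002
grip_force: 0.0
```

```bash
python3 - <<'E'
from h import *
s=get_state();c=get_calibration("wrist");im=get_image("wrist");cv2.imwrite("pics/w1.png",im)
np.save("w1.npy",c["world_from_camera"]);print(s["position"],s["tool_rot"])
E
```

```text
[0.51923915 0.19241755 0.29186674] [-6.16129273e-02 -3.13998045e+00 -6.19216916e-04]
```

View pics/w1.png

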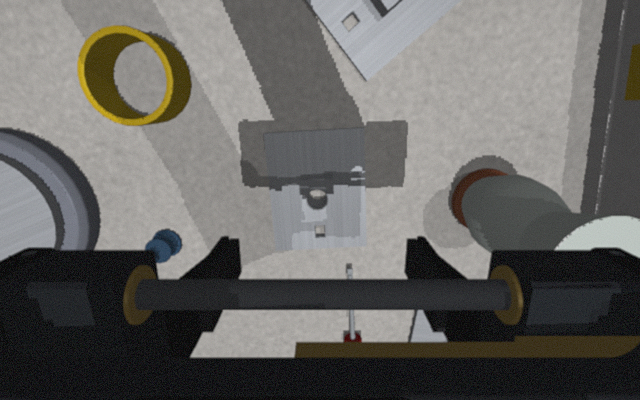

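```bash
cat > m1.py <<'E'
from h import *
c=dict(mtx=get_calibration("wrist")["mtx"],world_from_camera=np.load("w1.npy"))
P=lambda v:np.round(v,4)
im=cv2.imread("pics/w1.png")
C=[onz("w",u,.01,c)[:2] for u in((263,132),(362,128),(367,246),(277,251))];print(P(C))
print("sides",[P(np.linalg.norm(C[i]-C[i-1])) for i in range(4)],"ctr",P(np.mean(C,0)))
e=(C[2]+C[3]-C[0]-C[1]);print("brg",P(np.arctan2(e[1],e[0])))
b=onz("w",(317.5,197),.04,c)[:2];s=onz("w",(320,230.5),.01,c)[:2];v=s-b
print("bore",P(b),"slot",P(s),P(np.linalg.norm(v)),P(np.arctan2(v[1],v[0])))
E
python3 m1.py; python3 -c "
import cv2
i=cv2.imread('pics/w1.png')[110:270,230:410]
cv2.imwrite('pics/c2.png',cv2.convertScaleAbs(cv2.resize(i,None,fx=3.7,fy=3.7,interpolation=2),alpha=1.5))"
```

```text
[[0.4718 0.1293]
 [0.4718 0.2373]
 [0.6115 0.2425]
 [0.6138 0.1335]]
sides [np.float64(0.1421), np.float64(0.1081), np.float64(0.1399), np.float64(0.1089)] ctr [0.5422 0.1856]
brg 0.0334
bore [0.5394 0.1863] slot [0.5893 0.1867] 0.0499 0.0077
```

View pics/c2.png

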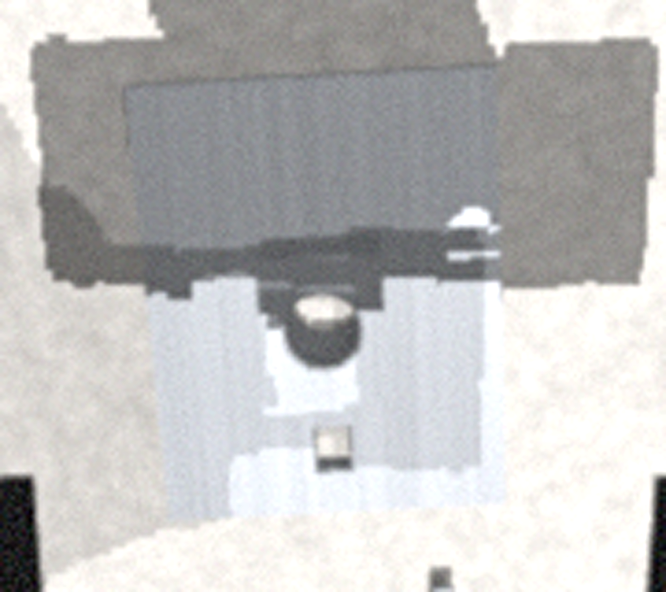

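Bore at (317,199) and slot at (320,231). The plate's bore is at about (0.5418, 0.186) with a bearing of about 0.02 rad, and its sides come out at 0.141 × 0.109 m, which matches the given size. Grasping it now.

Call:
send_rows:
  rows:
    - {"hand": 87, "x": 11, "y": -3, "z": -20, "roll": 1.7}
    - {"hand": 87, "x": 12, "y": -3, "z": -40, "roll": 1.7}
    - {"hand": 87, "x": 0, "y": 0, "z": -40, "roll": 0}
    - {"hand": 87, "x": 0, "y": 0, "z": -40, "roll": 0}
    - {"hand": 87, "x": 0, "y": 0, "z": -40, "roll": 0}
    - {"hand": 87, "x": 0, "y": 0, "z": -20, "roll": 0}
    - {"hand": 87, "x": 0, "y": 0, "z": -8, "roll": 0}
    - {"hand": 87, "x": 0, "y": 0, "z": 0, "roll": 0}

```text
time: 2.35
position: [0.5414, 0.1877, 0.0834]
tool_rot: [0.037, -3.139, 0.0]
ft_force: [-0.4, 0.2, 0.3]
grip_width: 1.0
grip_force: 0.0
```

Call:
send_rows:
  rows:
    - {"hand": 25, "x": 0, "y": 0, "z": 0, "roll": 0}
    - {"hand": 25, "x": 0, "y": 0, "z": 0, "roll": 0}
    - {"hand": 25, "x": 0, "y": 0, "z": 0, "roll": 0}
    - {"hand": 25, "x": 0, "y": 0, "z": 0, "roll": 0}
    - {"hand": 25, "x": 0, "y": 0, "z": 0, "roll": 0}
    - {"hand": 25, "x": 0, "y": 0, "z": 0, "roll": 0}
    - {"hand": 25, "x": 0, "y": 0, "z": 0, "roll": 0}
    - {"hand": 25, "x": 0, "y": 0, "z": 0, "roll": 0}
  force: 25

```text
time: 3.15
position: [0.5425, 0.1861, 0.0843]
tool_rot: [0.033, -3.141, 0.0]
ft_force: [-0.2, -0.9, 0.1]
grip_width: 0.413
grip_force: 25.0
```

Call:
send_rows:
  rows:
    - {"hand": 25, "x": 0, "y": 0, "z": 5, "roll": 0}
    - {"hand": 25, "x": 0, "y": 0, "z": 20, "roll": 0}
    - {"hand": 25, "x": 0, "y": 0, "z": 35, "roll": 0}
    - {"hand": 25, "x": 0, "y": 0, "z": 40, "roll": 0}
    - {"hand": 25, "x": 10, "y": -20, "z": 35, "roll": 0}
    - {"hand": 25, "x": 15, "y": -35, "z": 30, "roll": 0}
    - {"hand": 25, "x": 15, "y": -40, "z": 20, "roll": 0}
    - {"hand": 25, "x": 15, "y": -40, "z": 20, "roll": 0}
    - {"hand": 25, "x": 15, "y": -40, "z": 20, "roll": 0}
    - {"hand": 25, "x": 15, "y": -40, "z": 20, "roll": 0}

```text
time: 4.15
position: [0.6273, -0.03, 0.3296]
tool_rot: [0.034, -3.14, -0.001]
ft_force: [1.7, -0.3, -3.4]
grip_width: 0.412
grip_force: 25.0
```

Call:
send_rows:
  rows:
    - {"hand": 25, "x": 15, "y": -40, "z": 20, "roll": 0}
    - {"hand": 25, "x": 15, "y": -40, "z": 0, "roll": 0}
    - {"hand": 25, "x": 15, "y": -35, "z": 0, "roll": 0}
    - {"hand": 25, "x": 3, "y": -20, "z": 0, "roll": 0}
    - {"hand": 25, "x": 0, "y": -6, "z": 0, "roll": 0}
    - {"hand": 25, "x": 0, "y": 0, "z": 0, "roll": 0}
    - {"hand": 25, "x": 0, "y": 0, "z": 0, "roll": 0}
    - {"hand": 25, "x": 0, "y": 0, "z": 0, "roll": 0}

```text
time: 4.95
position: [0.6758, -0.167, 0.3493]
tool_rot: [-0.038, 3.141, 0.003]
ft_force: [0.0, 1.1, -3.7]
grip_width: 0.412
grip_force: 25.0
```

```bash
python3 - <<'E'
from h import *
s=get_state();c=get_calibration("wrist");im=get_image("wrist");cv2.imwrite("pics/w2.png",im)
np.save("w2.npy",c["world_from_camera"]);print(s["position"],s["tool_rot"],s["ft_force"],s["joint_positions"],s["time"])
E
```

```text
[ 0.67576317 -0.16699298  0.34934725] [-3.80658134e-02  3.14117328e+00  2.73358270e-03] [ 0.01362178  1.09430687 -3.66396432] [-0.15762555  0.43451229  0.53158756  1.24564833 -0.21706255  1.51710325
  1.93934635] 4.95
```

View pics/w2.png

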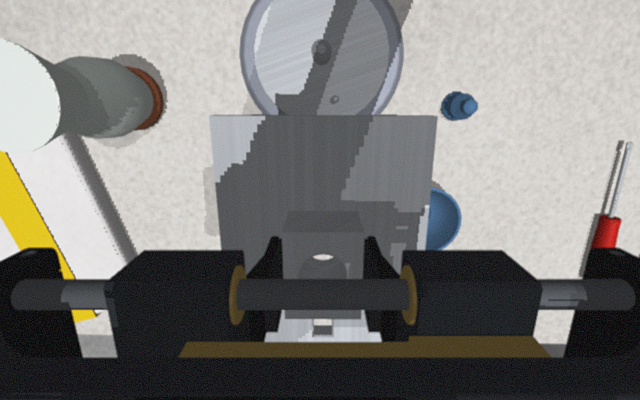

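The view shows the shaft tip near (321,46), the pin near (334,99), the plate's rear corners at (211,115) and (436,116), and the bore's top peeking out near (322,260). I'll crop closer to refine these.

```bash
python3 -c "
import cv2
i=cv2.imread('pics/w2.png')[0:130,200:450]
cv2.imwrite('pics/c3.png',cv2.convertScaleAbs(cv2.resize(i,None,fx=3.2,fy=3.2,interpolation=2),alpha=1.4))"
```

```text
(no output)
```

View pics/c3.png

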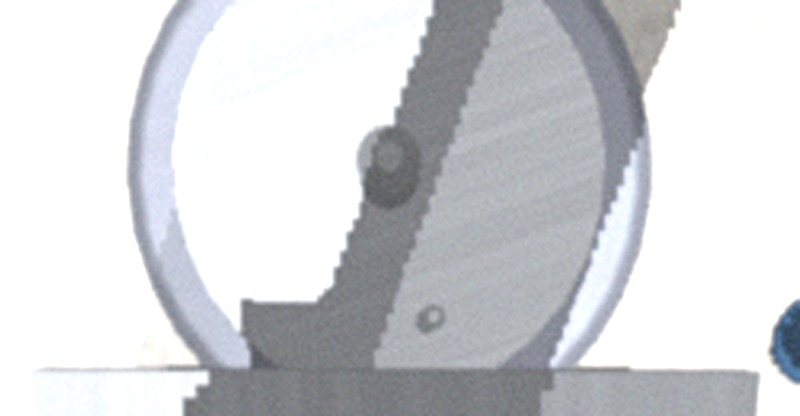

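```bash
python3 - <<'E'
from h import *
from scipy.spatial.transform import Rotation as R
P=lambda v:np.round(v,4)
c=dict(mtx=get_calibration("wrist")["mtx"],world_from_camera=np.load("w2.npy"))
s=onz("w",(321.7,48.5),.093,c);p=onz("w",(335.3,99.1),.062,c);v=p-s
print("shaft",P(s),"pin",P(p),"r",P(np.hypot(*v[:2])),"brg",P(np.arctan2(v[1],v[0])))
zt=.3493-.0843+.01
a=onz("w",(211.9,115.3),zt,c);b=onz("w",(436.3,116.6),zt,c);e=b-a
th=np.arctan2(e[1],e[0])-np.pi/2
print("rear",P(a),P(b),"len",P(np.linalg.norm(e)),"th",P(th))
bore=(a+b)/2+.07*np.array([np.cos(th),np.sin(th),0]);print("bore",P(bore),"minus tcp",P(bore[:2]-[.6758,-.1670]))
print(R.from_rotvec([-.0381,3.1412,.0027]).as_matrix().round(4))
E
```

```text
shaft [ 0.5508 -0.1705  0.093 ] pin [ 0.5964 -0.1547  0.062 ] r 0.0482 brg 0.3323
rear [ 0.6065 -0.2218  0.275 ] [ 0.6046 -0.1141  0.275 ] len 0.1077 th 0.0184
bore [ 0.6755 -0.1666  0.275 ] minus tcp [-0.0003  0.0004]
[[-9.997e-01 -2.430e-02  1.000e-04]
 [-2.430e-02  9.997e-01  1.700e-03]
 [-2.000e-04  1.700e-03 -1.000e+00]]
```

Call:
send_rows:
  rows:
    - {"hand": 25, "x": -25, "y": -1, "z": 0, "roll": 3.6}
    - {"hand": 25, "x": -30, "y": -1, "z": 0, "roll": 3.6}
    - {"hand": 25, "x": -30, "y": -1, "z": 0, "roll": 3.6}
    - {"hand": 25, "x": -25, "y": 0, "z": -25, "roll": 3.6}
    - {"hand": 25, "x": -15, "y": 0, "z": -35, "roll": 3.4}
    - {"hand": 25, "x": 0, "y": 0, "z": -35, "roll": 0}
    - {"hand": 25, "x": 0, "y": 0, "z": -30, "roll": 0}
    - {"hand": 25, "x": 0, "y": 0, "z": -20, "roll": 0}
    - {"hand": 25, "x": 0, "y": 0, "z": -10, "roll": 0}
    - {"hand": 25, "x": 0, "y": 0, "z": 0, "roll": 0}

```text
time: 6.0
position: [0.55, -0.1716, 0.1934]
tool_rot: [0.52, -3.096, -0.002]
ft_force: [-0.0, -0.4, -4.3]
grip_width: 0.41
grip_force: 25.0
```

```bash
python3 - <<'E'
from h import *
s=get_state();print(s["position"],s["tool_rot"],s["ft_force"],s["joint_positions"],s["time"])
a=get_image("scene");b=get_image("side")
f=lambda i,x,y,w:cv2.resize(i[y:y+w,x:x+w],(400,400),interpolation=cv2.INTER_CUBIC)
cv2.imwrite("pics/c4.png",cv2.convertScaleAbs(np.hstack([f(a,215,120,120),f(b,272,190,120)]),alpha=1.3))
E
```

```text
[ 0.54996752 -0.171612    0.19335699] [ 5.20137021e-01 -3.09626044e+00 -1.58079202e-03] [-0.03112869 -0.44458657 -4.28172345] [-0.17469012  0.25083802  0.49756067  1.77755727 -0.13028121  1.14796424
  2.26729192] 6.0
```

View pics/c4.png

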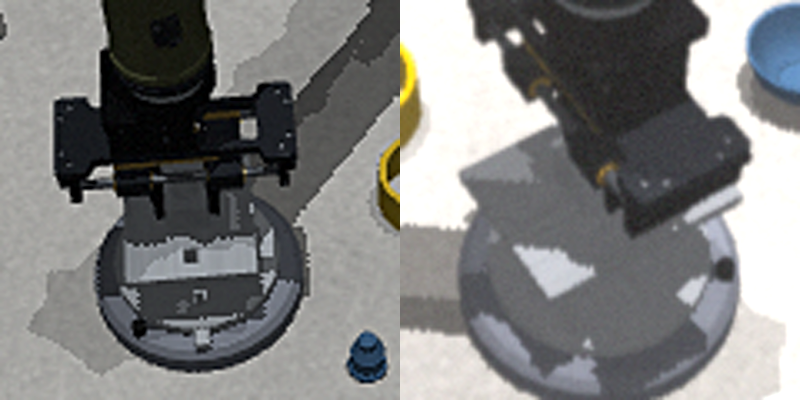

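The plate hangs above the stand with its slot in line with the pin; the slot is at about (200,297) in the left crop, with the tab just beyond it. Lowering gently.

Call:
send_rows:
  rows:
    - {"hand": 25, "x": 0, "y": 0, "z": -6, "roll": 0}
    - {"hand": 25, "x": 0, "y": 0, "z": -4, "roll": 0}
    - {"hand": 25, "x": 0, "y": 0, "z": -4, "roll": 0}
    - {"hand": 25, "x": 0, "y": 0, "z": -4, "roll": 0}
    - {"hand": 25, "x": 0, "y": 0, "z": -2, "roll": 0}
    - {"hand": 25, "x": 0, "y": 0, "z": 0, "roll": 0}

```text
time: 6.7
position: [0.5503, -0.1726, 0.1738]
tool_rot: [0.518, -3.098, -0.0]
ft_force: [-0.2, -0.3, -3.5]
grip_width: 0.408
grip_force: 25.0
```

Call:
send_rows:
  rows:
    - {"hand": 25, "x": 0, "y": 0, "z": -2, "roll": 0}
    - {"hand": 25, "x": 0, "y": 0, "z": -2, "roll": 0}
    - {"hand": 25, "x": 0, "y": 0, "z": -2, "roll": 0}
    - {"hand": 25, "x": 0, "y": 0, "z": 0, "roll": 0}

```text
time: 7.1
position: [0.5507, -0.1723, 0.1682]
tool_rot: [-0.519, 3.098, 0.001]
ft_force: [0.8, 1.6, -3.4]
grip_width: 0.406
grip_force: 25.0
```

Call:
send_rows:
  rows:
    - {"hand": 25, "x": 0, "y": 1.5, "z": 0, "roll": 0}
    - {"hand": 25, "x": 0, "y": 0, "z": -2, "roll": 0}
    - {"hand": 25, "x": 0, "y": 0, "z": -2, "roll": 0}
    - {"hand": 25, "x": 0, "y": 0, "z": 0, "roll": 0}

```text
time: 7.5
position: [0.5502, -0.1711, 0.1638]
tool_rot: [0.518, -3.098, -0.0]
ft_force: [0.2, -1.1, -3.2]
grip_width: 0.412
grip_force: 25.0
```

Call:
send_rows:
  rows:
    - {"hand": 25, "x": 0, "y": 0, "z": -3, "roll": 0}
    - {"hand": 25, "x": 0, "y": 0, "z": -3, "roll": 0}
    - {"hand": 25, "x": 0, "y": 0, "z": -3, "roll": 0}
    - {"hand": 25, "x": 0, "y": 0, "z": -3, "roll": 0}
    - {"hand": 25, "x": 0, "y": 0, "z": 0, "roll": 0}

```text
time: 8.0
position: [0.5503, -0.171, 0.1517]
tool_rot: [0.518, -3.098, -0.001]
ft_force: [-0.1, -0.2, -2.8]
grip_width: 0.41
grip_force: 25.0
```

Call:
send_rows:
  rows:
    - {"hand": 25, "x": 0, "y": 0, "z": -2, "roll": 0}
    - {"hand": 25, "x": 0, "y": 0, "z": -2, "roll": 0}
    - {"hand": 25, "x": 0, "y": 0, "z": -1, "roll": 0}
    - {"hand": 25, "x": 0, "y": 0, "z": -1, "roll": 0}
    - {"hand": 25, "x": 0, "y": 0, "z": 0, "roll": 0}

```text
time: 8.5
position: [0.5504, -0.1711, 0.1461]
tool_rot: [0.519, -3.098, -0.0]
ft_force: [-0.8, -0.5, -3.9]
grip_width: 0.412
grip_force: 25.0
```

Call:
send_rows:
  rows:
    - {"hand": 25, "x": 0, "y": 0, "z": -1, "roll": 0}
    - {"hand": 25, "x": 0, "y": 0, "z": -1, "roll": 0}
    - {"hand": 25, "x": 0, "y": 0, "z": -1, "roll": 0}
    - {"hand": 25, "x": 0, "y": 0, "z": 0, "roll": 0}

```text
time: 8.9
position: [0.5504, -0.1711, 0.1431]
tool_rot: [0.519, -3.098, -0.0]
ft_force: [-0.0, -0.3, -3.2]
grip_width: 0.414
grip_force: 25.0
```

Underside is at about 0.059 with no load, so the pin is in the slot. Continuing down.

Call:
send_rows:
  rows:
    - {"hand": 25, "x": 0, "y": 0, "z": -2, "roll": 0}
    - {"hand": 25, "x": 0, "y": 0, "z": -2, "roll": 0}
    - {"hand": 25, "x": 0, "y": 0, "z": -2, "roll": 0}
    - {"hand": 25, "x": 0, "y": 0, "z": -2, "roll": 0}
    - {"hand": 25, "x": 0, "y": 0, "z": -2, "roll": 0}
    - {"hand": 25, "x": 0, "y": 0, "z": -1, "roll": 0}
    - {"hand": 25, "x": 0, "y": 0, "z": -1, "roll": 0}
    - {"hand": 25, "x": 0, "y": 0, "z": 0, "roll": 0}

```text
time: 9.7
position: [0.5504, -0.1711, 0.1311]
tool_rot: [0.519, -3.098, -0.0]
ft_force: [-1.1, -0.1, -3.9]
grip_width: 0.411
grip_force: 25.0
```

Call:
send_rows:
  rows:
    - {"hand": 25, "x": 0, "y": 0, "z": -1, "roll": 0}
    - {"hand": 25, "x": 0, "y": 0, "z": -1, "roll": 0}
    - {"hand": 25, "x": 0, "y": 0, "z": -0.5, "roll": 0}
    - {"hand": 25, "x": 0, "y": 0, "z": 0, "roll": 0}

```text
time: 10.1
position: [0.5505, -0.1711, 0.1287]
tool_rot: [0.519, -3.098, -0.0]
ft_force: [0.8, -0.3, -4.0]
grip_width: 0.41
grip_force: 25.0
```

Call:
send_rows:
  rows:
    - {"hand": 25, "x": 0, "y": 0, "z": -0.5, "roll": 0}
    - {"hand": 25, "x": 0, "y": 0, "z": -0.5, "roll": 0}
    - {"hand": 25, "x": 0, "y": 0, "z": 0, "roll": 0}

```text
time: 10.4
position: [0.5506, -0.1712, 0.1283]
tool_rot: [-0.519, 3.098, 0.0]
ft_force: [-1.7, 1.4, 1.8]
grip_width: 0.406
grip_force: 25.0
```

Fully home: the force changed from −3.7 to +1.8 N with the underside at 0.044. I'll firm up the grip and turn clockwise, watching the moment.

Call:
send_rows:
  rows:
    - {"hand": 25, "x": 0, "y": 0, "z": 0, "roll": 0}
    - {"hand": 25, "x": 0, "y": 0, "z": 0, "roll": 0}
    - {"hand": 25, "x": 0, "y": 0, "z": 0, "roll": -1.5}
    - {"hand": 25, "x": 0, "y": 0, "z": 0, "roll": -2}
    - {"hand": 25, "x": 0, "y": 0, "z": 0, "roll": -2}
    - {"hand": 25, "x": 0, "y": 0, "z": 0, "roll": -2}
    - {"hand": 25, "x": 0, "y": 0, "z": 0, "roll": -2}
  force: 50

```text
time: 11.1
position: [0.5508, -0.1712, 0.1283]
tool_rot: [-0.258, 3.13, -0.001]
ft_force: [-2.6, 1.4, 4.1]
grip_width: 0.411
grip_force: 50.0
```

```bash
cat > st.py <<'E'
from bench import get_state
import numpy as np
s=get_state();r=s["tool_rot"];n=r/np.linalg.norm(r);print(s["time"],s["position"].round(4),s["ft_force"].round(1),s["torque"].round(2),"yaw",round(2*np.arctan2(-n[0]*np.sign(n[1]),abs(n[1])),3))
E
python3 st.py
```

```text
11.1 [ 0.5508 -0.1712  0.1283] [-2.6  1.4  4.1] [0.06 0.54 0.43] yaw 0.165
```

Call:
send_rows:
  rows:
    - {"hand": 25, "x": 0, "y": 0, "z": 0, "roll": -2}
    - {"hand": 25, "x": 0, "y": 0, "z": 0, "roll": -2}
    - {"hand": 25, "x": 0, "y": 0, "z": 0, "roll": -2}
    - {"hand": 25, "x": 0, "y": 0, "z": 0, "roll": -2}
    - {"hand": 25, "x": 0, "y": 0, "z": 0, "roll": -2}

```text
time: 11.6
position: [0.5508, -0.1709, 0.1283]
tool_rot: [0.015, 3.141, 0.0]
ft_force: [-2.6, 1.7, 3.9]
grip_width: 0.412
grip_force: 50.0
```

```bash
python3 st.py
```

```text
11.6 [ 0.5508 -0.1709  0.1283] [-2.6  1.7  3.9] [0.19 0.57 0.33] yaw -0.01
```

Call:
send_rows:
  rows:
    - {"hand": 25, "x": 0, "y": 0, "z": 0, "roll": -2}
    - {"hand": 25, "x": 0, "y": 0, "z": 0, "roll": -2}
    - {"hand": 25, "x": 0, "y": 0, "z": 0, "roll": -1}

```text
time: 11.9
position: [0.5508, -0.1708, 0.1283]
tool_rot: [0.151, 3.137, 0.0]
ft_force: [-2.3, 1.5, 5.6]
grip_width: 0.411
grip_force: 50.0
```

```bash
python3 st.py
```

```text
11.9 [ 0.5508 -0.1708  0.1283] [-2.3  1.5  5.6] [0.21 0.58 0.34] yaw -0.096
```

Still 0.34 N·m, which is just friction. Continuing in 1° steps.

Call:
send_rows:
  rows:
    - {"hand": 25, "x": 0, "y": 0, "z": 0, "roll": -1}
    - {"hand": 25, "x": 0, "y": 0, "z": 0, "roll": -1}
    - {"hand": 25, "x": 0, "y": 0, "z": 0, "roll": -1}

```text
time: 12.2
position: [0.5509, -0.1708, 0.1283]
tool_rot: [0.233, 3.132, 0.0]
ft_force: [-2.6, 2.1, 5.1]
grip_width: 0.412
grip_force: 50.0
```

```bash
python3 st.py
```

```text
12.2 [ 0.5509 -0.1708  0.1283] [-2.6  2.1  5.1] [0.24 0.62 0.39] yaw -0.148
```

Call:
send_rows:
  rows:
    - {"hand": 25, "x": 0, "y": 0, "z": 0, "roll": -1}
    - {"hand": 25, "x": 0, "y": 0, "z": 0, "roll": -1}

```text
time: 12.4
position: [0.5508, -0.1708, 0.1283]
tool_rot: [0.287, 3.128, 0.0]
ft_force: [-2.2, 1.5, 5.0]
grip_width: 0.408
grip_force: 50.0
```

```bash
python3 st.py
```

```text
12.4 [ 0.5508 -0.1708  0.1283] [-2.2  1.5  5. ] [0.25 0.58 0.33] yaw -0.183
```

Call:
send_rows:
  rows:
    - {"hand": 25, "x": 0, "y": 0, "z": 0, "roll": -1}
    - {"hand": 25, "x": 0, "y": 0, "z": 0, "roll": -1}

```text
time: 12.6
position: [0.5508, -0.1709, 0.1283]
tool_rot: [0.342, 3.122, 0.0]
ft_force: [-2.0, 1.4, 5.1]
grip_width: 0.409
grip_force: 50.0
```

```bash
python3 st.py
```

```text
12.6 [ 0.5508 -0.1709  0.1283] [-2.   1.4  5.1] [0.14 0.6  0.36] yaw -0.218
```

Call:
send_rows:
  rows:
    - {"hand": 25, "x": 0, "y": 0, "z": 0, "roll": -1}

```text
time: 12.7
position: [0.5509, -0.1709, 0.1283]
tool_rot: [0.369, 3.119, 0.0]
ft_force: [-2.4, 1.9, 5.6]
grip_width: 0.41
grip_force: 50.0
```

```bash
python3 st.py
```

```text
12.7 [ 0.5509 -0.1709  0.1283] [-2.4  1.9  5.6] [0.25 0.66 0.35] yaw -0.236
```

Call:
send_rows:
  rows:
    - {"hand": 25, "x": 0, "y": 0, "z": 0, "roll": -1}

```text
time: 12.8
position: [0.551, -0.1706, 0.1283]
tool_rot: [0.396, 3.116, 0.001]
ft_force: [-2.3, 3.7, 4.5]
grip_width: 0.412
grip_force: 50.0
```

```bash
python3 st.py
```

```text
12.8 [ 0.551  -0.1706  0.1283] [-2.3  3.7  4.5] [0.38 0.52 0.49] yaw -0.253
```

Call:
send_rows:
  rows:
    - {"hand": 25, "x": 0, "y": 0, "z": 0, "roll": -1}

```text
time: 12.9
position: [0.5511, -0.1704, 0.1283]
tool_rot: [0.421, 3.113, 0.001]
ft_force: [-1.2, 2.6, 5.2]
grip_width: 0.41
grip_force: 50.2
```

```bash
python3 st.py
```

```text
12.9 [ 0.5511 -0.1704  0.1283] [-1.2  2.6  5.2] [0.36 0.44 1.23] yaw -0.269
```

The moment jumped to 1.23 N·m at yaw −0.27, which is the stop: the post measured at −0.363, plus the tab and post widths. I'll ease the load, release and back off.

Call:
send_rows:
  rows:
    - {"hand": 25, "x": 0, "y": 0, "z": 0, "roll": 0.6}
    - {"hand": 25, "x": 0, "y": 0, "z": 0, "roll": 0}
    - {"hand": 25, "x": 0, "y": 0, "z": 0, "roll": 0}
  force: 15

```text
time: 13.2
position: [0.5512, -0.1705, 0.1283]
tool_rot: [0.407, 3.114, 0.002]
ft_force: [-0.6, 2.9, 6.3]
grip_width: 0.414
grip_force: 14.9
```

```bash
python3 st.py
```

```text
13.2 [ 0.5512 -0.1705  0.1283] [-0.6  2.9  6.3] [ 0.55  0.18 -0.08] yaw -0.26
```

Call:
send_rows:
  rows:
    - {"hand": 60, "x": 0, "y": 0, "z": 0, "roll": 0}
    - {"hand": 60, "x": 0, "y": 0, "z": 0, "roll": 0}
    - {"hand": 60, "x": 0, "y": 0, "z": 0, "roll": 0}
    - {"hand": 60, "x": 0, "y": 0, "z": 0, "roll": 0}
    - {"hand": 60, "x": 0, "y": 0, "z": 0, "roll": 0}

```text
time: 13.7
position: [0.5504, -0.1713, 0.1276]
tool_rot: [-0.408, -3.115, 0.0]
ft_force: [-0.3, -0.6, 0.1]
grip_width: 0.676
grip_force: 0.0
```

Call:
send_rows:
  rows:
    - {"hand": 60, "x": 0, "y": 0, "z": 5, "roll": 0}
    - {"hand": 60, "x": 0, "y": 0, "z": 10, "roll": 0}
    - {"hand": 60, "x": 0, "y": 0, "z": 20, "roll": 0}
    - {"hand": 60, "x": 0, "y": 0, "z": 30, "roll": 0}
    - {"hand": 60, "x": 0, "y": 0, "z": 30, "roll": 0}
    - {"hand": 60, "x": 0, "y": 0, "z": 30, "roll": 0}
    - {"hand": 60, "x": -20, "y": 0, "z": 30, "roll": 0}
    - {"hand": 60, "x": -30, "y": 0, "z": 20, "roll": 0}
    - {"hand": 60, "x": -20, "y": 0, "z": 0, "roll": 0}
    - {"hand": 60, "x": 0, "y": 0, "z": 0, "roll": 0}

```text
time: 14.7
position: [0.4789, -0.1722, 0.3047]
tool_rot: [0.41, 3.112, 0.003]
ft_force: [0.5, 0.1, -0.7]
grip_width: 0.69
grip_force: 0.0
```

```bash
python3 st.py; python3 - <<'E'
from h import *
np.save("w3.npy",get_calibration("wrist")["world_from_camera"])
im=get_image("wrist");b=get_image("side")[200:340,262:402]
cv2.imwrite("pics/w3.png",np.hstack([im,cv2.copyMakeBorder(b,0,260,0,0,cv2.BORDER_CONSTANT)]))
E
```

```text
14.7 [ 0.4789 -0.1722  0.3047] [ 0.5  0.1 -0.7] [ 0.02  0.02 -0.  ] yaw -0.262
```

View pics/w3.png

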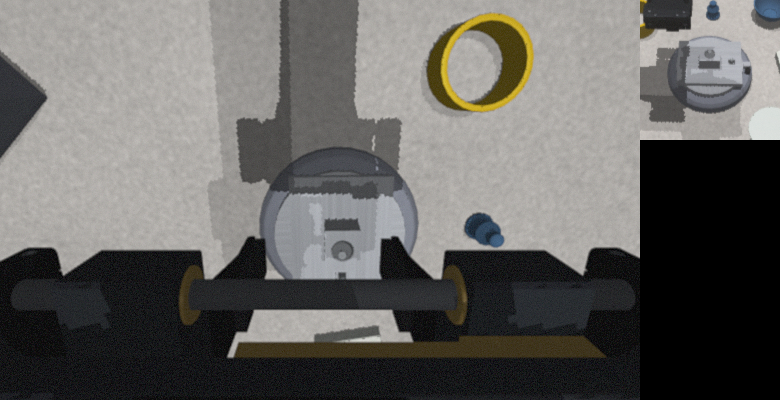

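The wrist view shows the plate flat on the disc, the shaft through the bore at (342,250) and the slot end at (342,275) towards the stop. The figurine and tape are untouched, and the gripper is clear. Handing in.

```bash
python3 -c "
from bench import close_job
print(close_job())"
```

```text
the job is handed in; nothing more can be done
None
```

The index plate is fully home on the turntable and turned clockwise until the moment rose sharply at the stop (1.23 N·m). The gripper is released and backed off, the vases and other things were left alone, and the job was handed in at about 15 s; no verdict came back.

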